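# Bolt the crock tray for the road

## Robot

A 7-joint arm with a two-finger parallel gripper is mounted at the origin on the work surface. World frame = base frame: x ahead of the robot, y to its left, z up, the work surface at z = 0. Lengths are in m, angles in rad, forces in N, time in s.
With the tool pointing down it reaches from about 0.35 to 0.9 m from the base axis. Payload 8.1 kg.
Tool frame: the origin (TCP) lies at the very end of the fingers, on their centre line; the grasp point (between the pads) lies 19 mm behind it; z points along the fingers, y is the line along which they close (so a half turn about z gives the same grasp; the last joint's range is limited). The gripper opens to 92 mm and grips with 3 to 60 N. Pads are 19 mm wide; open, the fingers measure 130 mm over their backs; the gripper's body (75 mm by 190 mm) begins 47 mm behind the grasp point.
Start: joints at [-1.257, 0.434, 0.025, 1.573, -0.012, 1.134, -0.075], TCP at [0.253, 0.571, 0.196] pointing down, gripper open.
Joint ranges: [-2.62, 2.62], [-0.44, 2.09], [-1.27, 1.32], [0.08, 2.57], [-1.32, 4.46], [0.12, 2], [-2.74, 2.74]. Speed limits (rad/s): [2.22, 2.22, 3.01, 3.01, 3.14, 3.14, 3.14].

## Interface

Orientations are given as a rotation vector (axis times angle).
In Python, from cell import arm gives the robot as it stands.
- The arm moves only by the tool carry_out, never from a script. Its argument "commands" is a list of rows, each a list of 7 numbers: the opening, from 0 (shut) to 1 (fully open), then the shift along the tool's x, y, z each as a share of 0.025 m, from -1 to 1, then the turn, a rotation vector about the tool's x, y, z each as a share of 0.1 rad, from -1 to 1. A call has 1 to 8 rows; each row shifts and turns the commanded pose from where the row before left it, along the tool's axes as they then stand; what a row does not reach is not made up. A row lasts 1/10 s, in which the tool goes at most 50 mm and 8.59 degrees, less where a joint would pass 70% of its speed; a pose out of reach is approached as far as the arm can. A call with a number of a shift or a turn outside -1 to 1 is refused whole. A call with a gripper value outside its range is refused whole. The fingers move at their own pace and stop on an object; "squeeze" is the grip in N (left out, the last holds). Time passes only in rows, so rows that do not move let the fingers close. It gives the time, the measured TCP pose, the force, the opening and the grip force at its end, in the units of the state.
- arm.observe(): the state, without advancing time (a new reading comes with each control period).
- arm.get_image(name): name is "side" or "top"; returns a dict with "pixels" (384x512x3 uint8, red, green, blue), "range_z" (384x512 float32, m along the optical axis (not along the pixel's ray), 0 where there is no reading), "mtx" (3x3 intrinsics, pixels), "R" (3x3) and "t" (3): a world point X has camera coordinates R X + t. Camera axes: x right, y down, z forward; pixel columns grow to the right and rows downward; lengths in m; the calibration is good to about 2 mm. A picture is of the moment at which its call begins.
- arm.sign_off(): hands the job in; it is judged then, once.
The state is a dict: "clock": time; "joints": joint angles; "dq": joint speeds; "joint_efforts": joint torques, N m; "position": TCP position; "ee_rot": TCP orientation; "force": force on the tool from outside, world axes, zero at the start; "ft_torque": the same for the moment, N m; "width": opening from 0.0 (shut) to 1.0 (fully open); "gripper_force": force on a finger pad.
Only numpy, scipy, OpenCV 4.12 (cv2) and the standard library are available. Lean on these libraries where they do the work, as an engineer would, in place of code of your own. Each camera call takes 0.05 s, during which the arm holds its last target. There are 200 camera calls.

## Task

The trailer is about to roll. Slide the tray that carries the crock away from the robot until the hole in its upright eye plate lines up with the steel bolt, then push the bolt through that hole until its head sits fully home against the wooden guide block. Do not knock or shift the seasoning bottle, the funnel, the spoon or the mug.

Things in the scene. Friction and masses are not known exactly. Their poses are not given: they have to be found in the camera images.
- carrier: Fixed plywood board, 12 mm thick. +y: way the bolt is pushed; +x (away from the robot within 20 degrees): way the tray must slide. Origin at counter level under the middle of the wooden guide block (44 mm in x, y -30 to +30 mm, top 72 mm above the counter, bored 12 mm along y at 45 mm above the counter). Board spans x -210 to 210, y -140 to 340 mm.
- guide_in (a point): Centre of the mouth of the guide block's bore, on the face where the bolt's head comes to rest (carrier frame 0, -30, 45 mm); same axes as the carrier.
- tray: Sliding tray 200 x 200 mm with a white crock (174 mm wide) fast in it, rim 134 mm above the counter, centre 160 mm beyond the eye plate in y. Origin at counter level, 75 mm before the plate in carrier y, in line with the hole in x. Slides only along carrier x, stiff (about 3 to 5 N), stays where left; starts 45 to 95 mm short of alignment, can go 40 mm past it.
- eye (a point): Centre of the 15 mm hole in the steel eye plate on the tray; the hole runs along carrier y at bolt height, 75 mm in y beyond the middle of the guide block. Plate upright, 40 mm wide (x), 10 mm thick (y), from 17 to 73 mm above the counter; push it on the side edge facing the robot, or straddle it from above. Same axes as the carrier.
- bolt: Loose steel bolt 10 mm thick, 140 mm long, lying along its +y in the bore, with a dark wooden round head 28 mm across, 14 mm thick at its rear. Origin on the axis at the head's front face; the rear face to push is 14 mm behind (-y), 45 mm above the counter. Starts with the head 55 to 75 mm short of the guide block. Roll about y does not matter.
- bolt_tip (a point): Tapered free end of the bolt, on its axis, 140 mm ahead of the head's front face; the last 6 mm taper to 4.4 mm.
- bottle: Seasoning bottle, 48 mm wide, 115 mm high, standing on the far part of the board. Origin at the centre of its base. Leave alone.
- funnel: Small stainless funnel standing on its 76 mm wide mouth, 75 mm high, on the far part of the board. Origin at the centre of its base. Leave alone.
- spoon: Wooden spoon 270 mm long lying on the pot holder disc at the right. Leave alone.
- mug: Mug 80 mm wide and 90 mm high at the far right. Origin at the centre of its base. Leave alone.
Things that resemble listed ones, but are neither listed nor needed, are in the scene too. There is more than one size of the bolt; the one meant has the size given above.

How it is judged:
On the way, in this order (a step that is already met when the one before it is completed fails the run):
1. the hole of the eye plate is in line with the guide's bore, within 5 mm (x of eye in the frame of guide_in between -0.005 and 0.005 m), for 0.2 s.
2. the bolt's tip is through the hole, at least 10 mm past the middle of the plate (y of bolt_tip in the frame of eye above 0.01 m and x of bolt_tip in the frame of eye between -0.007 and 0.007 m), for 0.1 s.
At the end, for the whole second after the job is handed in: The bolt lies at rest in the guide and through the eye plate's hole: its tip at least 25 mm past the middle of the plate and within 7 mm of the hole's axis sideways and in height, its head within 4 mm of the guide block's face, parallel to the guide within 0.08 rad (y of bolt_tip in the frame of eye above 0.025 m and x of bolt_tip in the frame of eye between -0.007 and 0.007 m and z of bolt_tip in the frame of eye between -0.007 and 0.007 m and y of bolt in the frame of guide_in above -0.004 m and distance between bolt and guide_in below 0.006 m and angle between the y axis of bolt and the y axis of carrier, either way round below 0.08 rad and linear speed of bolt below 0.02 m/s); the robot touches nothing.
It fails at once if the bottle is shifted by more than 20 mm or tipped (distance of bottle from where it was at the start of the episode above 0.02 m or angle between bottle's own z axis and vertical above 0.4 rad).
It fails at once if the funnel is shifted by more than 20 mm or tipped (distance of funnel from where it was at the start of the episode above 0.02 m or angle between funnel's own z axis and vertical above 0.4 rad).
It fails at once if the spoon is shifted by more than 20 mm (distance of spoon from where it was at the start of the episode above 0.02 m).
It fails at once if the mug is shifted by more than 20 mm or tipped (distance of mug from where it was at the start of the episode above 0.02 m or angle between mug's own z axis and vertical above 0.4 rad).
It also fails if it takes over 54 s, if anything falls off the work surface, if the arm or the gripper's body presses on something with over 40 N, if the wrist force passes 120 N, or if a joint passes its speed limit or range.

## Working session

There is one attempt and no reset: what is moved stays moved. The work goes in short steps, Python scripts to look and compute and a tool call to move; the robot and the scene stay as the last step left them, time stands still between calls to the robot, and variables do not carry over. Pictures are saved under pics/ and viewed, at most 10 in all, crops included, and the job is handed in when it is done.

Besides the shell and the picture viewer there is one more tool, called after ">>>" as name(argument=value, ...) on one line, values as JSON. carry_out: Moves the arm, as the interface text tells. Shift numbers are shares of 0.025 m and turn numbers shares of 0.1 rad, none past 1 either way. Its arguments: {"type":"object","properties":{"commands":{"type":"array"},"squeeze":{"type":"number"}},"required":["commands"]}

```bash
ls; mkdir -p pics; python3 - <<'E'
from cell import arm
import cv2,numpy as np,pickle
s=arm.observe();print(s)
for n in("top","side"):
    d=arm.get_image(n);pickle.dump(d,open(n+".pkl","wb"));cv2.imwrite(f"pics/{n}0.png",d["pixels"][:,:,::-1])
    print(n,d["mtx"],d["R"],d["t"])
E
```

```text
pics
{'clock': 0.0, 'joints': array([-1.25660275,  0.43522972,  0.02495598,  1.57413006, -0.01159322,
        1.13398966, -0.07511251]), 'dq': array([ 9.64170168e-05, -6.96154855e-04,  5.73987706e-04,  1.67015403e-04,
        7.28984203e-04, -1.60720052e-03,  5.87535660e-04]), 'joint_efforts': array([ 6.29176593e-04, -6.67850518e+01,  9.85582620e-01, -3.14453101e+01,
       -6.05643145e-02,  4.27024020e-02,  1.54083773e-04]), 'position': array([0.25283634, 0.57094442, 0.19562788]), 'ee_rot': array([-6.50028637e-01, -3.07341274e+00,  2.51424697e-03]), 'force': array([0.72807165, 0.25850951, 0.00729287]), 'ft_torque': array([-0.00151988,  0.06456435,  0.01265804]), 'gripper_force': 0.0, 'width': 0.9978866954196912}
top [[419.2998106    0.         256.23132256]
 [  0.         419.2998106  195.14744066]
 [  0.           0.           1.        ]] [[ 0.02254001 -0.99931651 -0.02929952]
 [-0.99200414 -0.01871571 -0.12480988]
 [ 0.12417622  0.03187846 -0.99174797]] [-0.16478782  0.58480691  0.97087912]
side [[369.92449145   0.         254.49171409]
 [  0.         369.92449145 189.38425456]
 [  0.           0.           1.        ]] [[-0.84563292 -0.533273   -0.02291014]
 [-0.25525419  0.44171712 -0.86007632]
 [ 0.46877529 -0.72146094 -0.50965071]] [0.39703912 0.27282361 0.47057426]
```

View pics/top0.png

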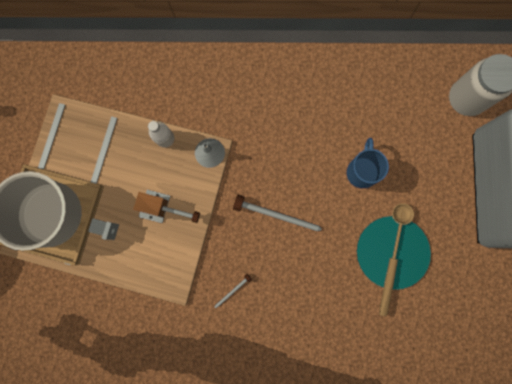

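View pics/side0.png

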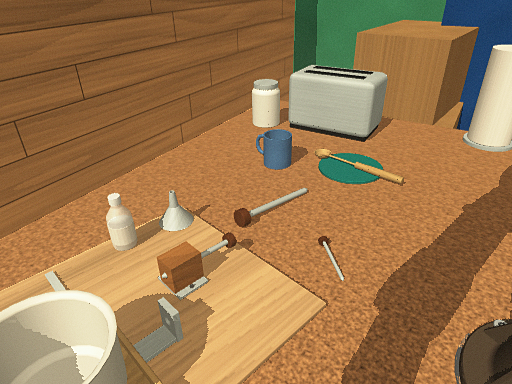

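The top view shows the board at the left, with the guide block at (153,207), the bolt head at (196,217), the eye plate at about (108,230), the bottle at (160,130) and the funnel at (208,150). The two loose bolts at (275,213) and (235,290) are decoys. The side view agrees with this. Next I'll measure in 3D.

```bash
cat > h.py <<'E'
import numpy as np,pickle,cv2
def cloud(d):
    z=d["range_z"];K=d["mtx"];v,u=np.mgrid[:384,:512]
    c=np.stack([(u-K[0,2])/K[0,0]*z,(v-K[1,2])/K[1,1]*z,z],-1)
    P=(c-d["t"])@d["R"]; P[z==0]=np.nan; return P
def proj(d,X):
    c=d["R"]@np.asarray(X,float)+d["t"];p=d["mtx"]@c;return p[:2]/p[2]
E
python3 - <<'E'
from h import *
d=pickle.load(open("top.pkl","rb"));P=cloud(d);I=d["pixels"]
def reg(n,u0,u1,v0,v1,z0,z1):
    Q=P[v0:v1,u0:u1].reshape(-1,3);Q=Q[(Q[:,2]>z0)&(Q[:,2]<z1)]
    r=cv2.minAreaRect((Q[:,:2]*1000).astype(np.float32))
    print(n,len(Q),"mean",Q.mean(0).round(4),"rect",np.round(r[0],1),np.round(r[1],1),round(r[2],1));return Q
reg("block top",125,180,185,230,.064,.08)
reg("plate top",85,125,212,245,.060,.085)
reg("head",186,208,205,228,.03,.07)
q=reg("shaft",168,190,200,225,.036,.06)
reg("bottle",140,180,110,150,.03,.13);reg("funnel",190,230,130,175,.02,.09)
reg("crock rim",0,95,165,260,.125,.15)
m=P[205:228,60:215]
# board edges: height 12mm
for n,(u,v) in dict(c1=(53,97),c2=(231,140),c3=(187,300)).items(): print(n,P[v-3:v+4,u-3:u+4,:].reshape(-1,3)[::16].round(3).tolist())
for n,(u0,u1,v0,v1) in dict(block=(128,178,183,230),plate=(85,125,212,245)).items():
    cv2.imwrite(f"pics/{n}.png",cv2.resize(I[v0:v1,u0:u1,::-1],None,fx=8,fy=8,interpolation=0))
print(d["range_z"].dtype)
np.set_printoptions(linewidth=250)
print((P[218:245:1,88:122,2]*1000).round(0)[:, ::2].astype(int))
cv2.imwrite("pics/z1.png",cv2.resize(I[180:250,80:215,::-1],None,fx=5,fy=5,interpolation=cv2.INTER_CUBIC))
E
```

```text
block top 501 mean [0.5583 0.0957 0.0726] rect [558.5  96.6] [60.5 44. ] 76.1
plate top 118 mean [0.4942 0.1879 0.0713] rect [494.3 189. ] [11.6 39.7] 75.4
head 106 mean [ 0.533  -0.007   0.0495] rect [534.8  -2.3] [31.7 26.9] 73.3
shaft 97 mean [0.5419 0.0297 0.0469] rect [541.9  29.9] [53.8  9.9] 76.6
bottle 475 mean [0.7211 0.0713 0.0878] rect [725.5  75.1] [41.5 48. ] 48.2
funnel 551 mean [ 0.6903 -0.0366  0.0381] rect [694.6 -33.8] [66.2 66.2] 83.6
crock rim 862 mean [0.5371 0.333  0.133 ] rect [533.8 332.6] [171.2 148.7] 6.0
c1 [[0.846, 0.389, 0.002], [0.838, 0.378, 0.011], [0.831, 0.371, 0.013], [0.826, 0.365, 0.014]]
c2 [[0.739, -0.077, -0.0], [0.734, -0.082, 0.001], [0.726, -0.088, 0.011], [0.724, -0.092, -0.0]]
c3 [[0.342, 0.016, 0.01], [0.338, 0.01, 0.013], [0.332, 0.007, 0.0], [0.327, 0.002, 0.001]]
float32
[[41 38 29 15 12 14 14 12 11 10 11 13 16 13 13 14 12]
 [43 39 28 22 15 11 16 17 11 13 13 16 11 13 12 15 11]
 [41 35 27 21 25 25 11 11 14 15 16 10 15 13 17 10 12]
 [44 31 23 24 25 26 24 23 13 14 12 12 14 12 15 15 16]
 [44 36 21 24 26 26 23 23 26 25 70 16 14 12 13 16 12]
[... 489 characters left out ...]
25 22 24 26 25 23 26 25 73 74 74 61 41 39 23 12 12]
 [22 11 13 25 24 24 27 22 73 77 71 59 40 35 24 13 13]
 [21  9 13 10 12 23 23 28 73 78 70 55 43 33 22 14 15]
 [21 11 14 14 13 14 16 21 72 74 68 56 45 32 17 13 13]
 [17 11 11 15 17 15 13 14 75 75 65 54 43 32 12 17 16]
 [12 11 12 14 12 10 13 75 76 75 64 55 38 25 14 14 14]
 [14 12 10 13 15 12 13 71 72 70 64 51 38 25 14 14 15]
 [16 12 12 10 16 14  9 14 73 72 61 48 39 25 13 10 11]
 [15 14 11 13 13 18  9 17 12 12 15  9 15 24  9 10 12]
 [13 12 13 15 10 13 12 10 13 11 17  9 11 15 10 14 14]
 [16 10 12 14 13 13 14 11 16 15 14 11 12 16 13 15 12]
 [16 13 13 14 12 11 13 13 12  9 15 18 14 11 12 13 12]
 [12 14 14 12 13 14 11 14 14 13 13 12 13 12 14 14 13]]
```

View pics/z1.png

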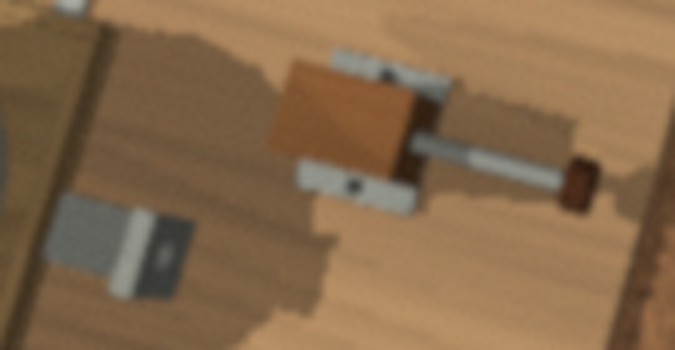

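The measurements fit the given sizes. The block top is 60.5 x 44 mm, centred at (558.5, 96.6) mm. The plate is at (494.3, 189.0) mm. Carrier yaw is about -13.9°, and both the bolt shaft and head lie on that line. The plate is 74 mm from the block in y (75 expected) and 84.5 mm short in x, and the head gap is about 70 mm.

With the tool turned -80° about the vertical, tool x = carrier y, tool y = carrier x and tool z points down. I'll turn first.

>>> carry_out(commands=[[1,0,0,0,0,0,1],[1,0,0,0,0,0,1],[1,0,0,0,0,0,1],[1,0,0,0,0,0,1],[1,0,0,0,0,0,1],[1,0,0,0,0,0,1],[1,0,0,0,0,0,1],[1,0,0,0,0,0,1]], squeeze=20)

```text
clock: 0.9
position: [0.2529, 0.5712, 0.196]
ee_rot: [1.801, 2.574, -0.001]
force: [0.1, 1.3, 0.6]
width: 0.999
gripper_force: 0.0
```

>>> carry_out(commands=[[1,0,0,0,0,0,1],[1,0,0,0,0,0,1],[1,0,0,0,0,0,1],[1,0,0,0,0,0,1],[1,0,0,0,0,0,1],[1,0,0,0,0,0,0.96],[1,0,0,0,0,0,0],[1,0,0,0,0,0,0]])

```text
clock: 1.7
position: [0.2529, 0.5713, 0.1961]
ee_rot: [2.47, 1.94, -0.001]
force: [0.6, -0.2, 0.0]
width: 0.996
gripper_force: 0.0
```

```bash
cat > go.py <<'E'
import sys,numpy as np
from scipy.spatial.transform import Rotation as R
from cell import arm
def tgt(cx,cy,z):  # carrier mm -> world m
    a=np.radians(-13.9);c,s=np.cos(a),np.sin(a)
    return np.array([.5585+(c*cx-s*cy)/1e3,.0966+(s*cx+c*cy)/1e3,z/1e3])
def rep(*goal):
    s=arm.observe();M=R.from_rotvec(s["ee_rot"]).as_matrix()
    d=M.T@(tgt(*goal)-s["position"]);a=np.radians(-13.9)
    print("t",round(s["clock"],2),"tool mm to go",(d*1e3).round(1),"units",(d/.025).round(2),"yaw err deg",round(np.degrees(np.arctan2(M[1,1],M[0,1])-a),2),"z",M[:,2].round(3),"F",s["force"].round(1),"w",round(s["width"],3),s["gripper_force"],"q",s["joints"].round(2))
rep(*map(float,sys.argv[1:]))
E
python3 go.py -84.5 74.5 195
```

```text
t 1.7 tool mm to go [-314.1  325.1    1.4] units [-12.56  13.     0.05] yaw err deg 0.2 z [-0.    -0.001 -1.   ] F [ 0.6 -0.2  0. ] w 0.996 0.0 q [-1.47  0.44  0.34  1.59 -0.16  1.13 -1.33]
```

>>> carry_out(commands=[[1,-0.78,0.81,0,0,0,0],[1,-0.78,0.81,0,0,0,0],[1,-0.78,0.81,0,0,0,0],[1,-0.78,0.81,0,0,0,0],[1,-0.78,0.81,0,0,0,0],[1,-0.78,0.81,0,0,0,0],[1,-0.78,0.81,0,0,0,0],[1,-0.78,0.81,0,0,0,0]])

```text
clock: 2.5
position: [0.3735, 0.3801, 0.1965]
ee_rot: [-2.471, -1.94, -0.0]
force: [0.3, -0.1, -0.3]
width: 0.998
gripper_force: 0.0
```

>>> carry_out(commands=[[1,-0.78,0.81,0,0,0,0],[1,-0.78,0.81,0,0,0,0],[1,-0.78,0.81,0,0,0,0],[1,-0.78,0.81,0,0,0,0],[1,-0.78,0.81,0,0,0,0],[1,-0.78,0.81,0,0,0,0],[1,0,0,0,0,0,0],[1,0,0,0,0,0,0]])

```text
clock: 3.3
position: [0.463, 0.2381, 0.1965]
ee_rot: [-2.473, -1.937, -0.0]
force: [0.6, 1.7, 0.1]
width: 1.0
gripper_force: 0.0
```

```bash
python3 go.py -84.5 74.5 40
```

```text
t 3.3 tool mm to go [-39.9  42.2 156.4] units [-1.6   1.69  6.26] yaw err deg 0.04 z [-0.  0. -1.] F [0.6 1.7 0.1] w 1.0 0.0 q [-0.95  0.27  0.48  1.85 -0.14  1.05 -0.66]
```

>>> carry_out(commands=[[1,-0.8,0.84,0,0,0,0],[1,-0.8,0.85,0,0,0,0],[1,0,0,0.8,0,0,0],[1,0,0,0.8,0,0,0],[1,0,0,0.8,0,0,0],[1,0,0,0,0,0,0],[1,0,0,0,0,0,0]])

```text
clock: 4.0
position: [0.4939, 0.1904, 0.1366]
ee_rot: [-2.471, -1.939, 0.001]
force: [0.0, -0.4, 1.2]
width: 0.999
gripper_force: 0.0
```

```bash
python3 go.py -84.5 74.5 40
```

```text
t 4.0 tool mm to go [-1.   0.8 96.6] units [-0.04  0.03  3.87] yaw err deg 0.14 z [-0.001 -0.    -1.   ] F [ 0.  -0.4  1.2] w 0.999 0.0 q [-0.83  0.36  0.48  1.91 -0.21  0.92 -0.49]
```

Now centred over the plate: lower and close.

>>> carry_out(commands=[[1,-0.04,0.03,0.75,0,0,0],[1,0,0,0.75,0,0,0],[1,0,0,0.75,0,0,0],[1,0,0,0.75,0,0,0],[1,0,0,0.75,0,0,0],[1,0,0,0.12,0,0,0],[1,0,0,0,0,0,0]])

```text
clock: 4.7
position: [0.495, 0.1889, 0.0403]
ee_rot: [-2.473, -1.938, -0.001]
force: [-0.0, -0.1, -0.3]
width: 1.002
gripper_force: 0.0
```

>>> carry_out(commands=[[0.3,0,0,0,0,0,0],[0.3,0,0,0,0,0,0],[0.3,0,0,0,0,0,0],[0.3,0,0,0,0,0,0],[0.3,0,0,0,0,0,0],[0.3,0,0,0,0,0,0]])

```text
clock: 5.3
position: [0.4948, 0.1884, 0.0398]
ee_rot: [-2.473, -1.937, -0.0]
force: [-0.3, 0.5, -0.4]
width: 0.531
gripper_force: 0.0
```

```bash
python3 go.py 0 74.5 40
```

```text
t 5.3 tool mm to go [ 0.7 83.9 -0.2] units [ 0.03  3.36 -0.01] yaw err deg 0.03 z [ 0.  0. -1.] F [-0.3  0.5 -0.4] w 0.531 0.0 q [-0.77  0.49  0.41  2.   -0.3   0.7  -0.41]
```

>>> carry_out(commands=[[0.3,0,0,0,0,0,0],[0.3,0,0,0,0,0,0],[0.3,0,0,0,0,0,0],[0.3,0,0,0,0,0,0]])

```text
clock: 5.7
position: [0.4949, 0.1883, 0.0397]
ee_rot: [2.473, 1.937, 0.0]
force: [1.9, -0.9, 0.9]
width: 0.422
gripper_force: 20.0
```

```bash
python3 go.py 0 74.5 40
```

```text
t 5.7 tool mm to go [ 0.7 83.8 -0.3] units [ 0.03  3.35 -0.01] yaw err deg 0.03 z [ 0. -0. -1.] F [ 1.9 -0.9  0.9] w 0.422 19.99999612569809 q [-0.77  0.49  0.41  2.   -0.3   0.7  -0.41]
```

The grip is on the plate: the opening reads 39 mm and the pad force 20 N. Sliding 84 mm.

>>> carry_out(commands=[[0.3,0,0.42,0,0,0,0],[0.3,0,0.42,0,0,0,0],[0.3,0,0.42,0,0,0,0],[0.3,0,0.42,0,0,0,0],[0.3,0,0.42,0,0,0,0],[0.3,0,0.42,0,0,0,0],[0.3,0,0.42,0,0,0,0],[0.3,0,0.42,0,0,0,0]])

```text
clock: 6.5
position: [0.5772, 0.1681, 0.0397]
ee_rot: [-2.473, -1.937, -0.0]
force: [-3.2, -0.2, 4.1]
width: 0.424
gripper_force: 20.0
```

>>> carry_out(commands=[[0.3,0,0,0,0,0,0],[0.3,0,0,0,0,0,0],[0.3,0,0,0,0,0,0]])

```text
clock: 6.8
position: [0.5771, 0.1681, 0.0398]
ee_rot: [2.473, 1.936, 0.002]
force: [3.5, 0.3, -1.6]
width: 0.42
gripper_force: 20.0
```

```bash
python3 go.py 0 74.5 40
```

```text
t 6.8 tool mm to go [ 0.7 -0.8 -0.2] units [ 0.03 -0.03 -0.01] yaw err deg 0.02 z [ 0.002 -0.    -1.   ] F [ 3.5  0.3 -1.6] w 0.42 20.000003278255463 q [-0.65  0.59  0.41  1.82 -0.31  0.79 -0.33]
```

>>> carry_out(commands=[[0.75,0,0,0,0,0,0],[0.75,0,0,0,0,0,0],[0.75,0,0,0,0,0,0],[0.75,0,0,-0.3,0,0,0],[0.75,0,0,-0.8,0,0,0],[0.75,0,0,-1,0,0,0],[0.75,0,0,-1,0,0,0],[0.75,0,0,-1,0,0,0]])

```text
clock: 7.6
position: [0.5761, 0.1681, 0.1437]
ee_rot: [-2.474, -1.937, -0.0]
force: [0.5, -0.2, -1.0]
width: 0.754
gripper_force: 0.0
```

>>> carry_out(commands=[[0,0,-0.6,-0.8,0,0,0],[0,0,-1,0,0,0,0],[0,0,-1,0,0,0,0],[0,0,-1,0,0,0,0],[0,0,-1,0,0,0,0],[0,0,-1,0,0,0,0],[0,0,-1,0,0,0,0],[0,0,0,0,0,0,0]])

```text
clock: 8.4
position: [0.413, 0.2086, 0.1625]
ee_rot: [-2.469, -1.939, 0.002]
force: [-0.2, 0.2, 0.7]
width: 0.106
gripper_force: 0.0
```

```bash
cat > look.py <<'E'
import sys
from h import *
from cell import arm
n=sys.argv[1];d=arm.get_image("top");P=cloud(d);pickle.dump(d,open(n+".pkl","wb"))
s=arm.get_image("side");pickle.dump(s,open(n+"s.pkl","wb"))
cv2.imwrite(f"pics/{n}.png",d["pixels"][:,:,::-1]);cv2.imwrite(f"pics/{n}s.png",s["pixels"][:,:,::-1])
a=np.radians(-13.9);A=np.array([[np.cos(a),-np.sin(a)],[np.sin(a),np.cos(a)]])
C=(P[:,:,:2]-[.5585,.0966])@A*1e3;Z=P[:,:,2]*1e3   # carrier coords
def reg(k,x0,x1,y0,y1,z0,z1):
    m=(C[...,0]>x0)&(C[...,0]<x1)&(C[...,1]>y0)&(C[...,1]<y1)&(Z>z0)&(Z<z1);Q=C[m]
    if len(Q)<5:print(k,len(Q));return
    r=cv2.minAreaRect(Q.astype(np.float32));p=np.percentile(Q,[3,97],axis=0)
    print(k,len(Q),"rect",np.round(r[0],1),np.round(r[1],1),round(r[2],1),"pct",p.round(1).tolist())
reg("block",-40,40,-40,45,66,82);reg("plate",-60,60,55,95,66,85)
reg("head",-25,25,-140,-33,30,70);reg("tip",-25,25,86,140,35,60)
E
python3 look.py a; python3 go.py 0 -150 195
```

```text
block 498 rect [ 0.1 -0. ] [44.1 60.8] 0.0 pct [[-20.7, -29.3], [20.6, 28.5]]
plate 92 rect [-0.7 74.9] [12.3 39.6] 85.8 pct [[-19.4, 68.9], [17.8, 79.8]]
head 199 rect [  2.5 -75.7] [84.5 26.9] 86.4 pct [[-10.8, -117.1], [11.1, -36.0]]
tip 70 rect [  0.2 136.7] [49.3  6.2] 0.0 pct [[-23.1, 134.2], [23.3, 139.4]]
t 8.5 tool mm to go [-224.2  164.6  -32.4] units [-8.97  6.58 -1.29] yaw err deg 0.09 z [ 0.001  0.001 -1.   ] F [ 0.2  0.4 -0.3] w 0.025 0.0 q [-0.97  0.21  0.46  2.02 -0.12  0.93 -0.68]
```

```bash
python3 - <<'E'
import cv2
a=cv2.imread("pics/a.png")[170:250,70:215];b=cv2.imread("pics/as.png")[190:384,60:300]
a=cv2.resize(a,(600,331),interpolation=2);b=cv2.resize(b,(330,267))
o=cv2.copyMakeBorder(b,0,0,0,270,0);cv2.imwrite("pics/c1.png",cv2.vconcat([a,o]))
E
```

```text
(no output)
```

View pics/c1.png

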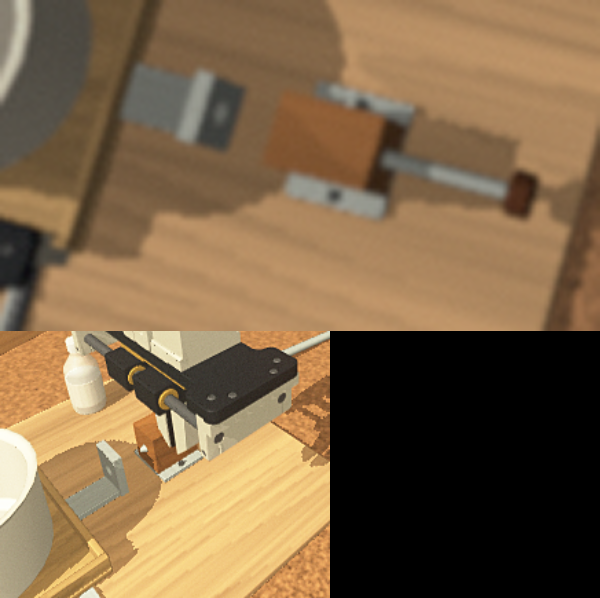

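The top crop shows the plate in line with the block and bolt (measured error about -0.7 mm). The side crop agrees. The bolt is undisturbed, with its rear face at about carrier y = -117 mm. I'll go behind the head with the fingers shut.

>>> carry_out(commands=[[0,-0.9,0,-0.7,0,0,0],[0,-0.9,0.4,-0.6,0,0,0],[0,-0.9,0.7,0,0,0,0],[0,-0.9,0.8,0,0,0,0],[0,-0.9,0.8,0,0,0,0],[0,-0.9,0.8,0,0,0,0],[0,-0.9,0.8,0,0,0,0],[0,-0.9,0.8,0,0,0,0]])

```text
clock: 9.3
position: [0.4981, 0.0003, 0.1951]
ee_rot: [2.474, 1.935, 0.001]
force: [-0.1, 0.5, 0.1]
width: 0.007
gripper_force: 0.0
```

>>> carry_out(commands=[[0,-0.9,0.8,0,0,0,0],[0,-0.7,0.68,0,0,0,0],[0,0,0,0,0,0,0],[0,0,0,0,0,0,0]])

```text
clock: 9.7
position: [0.5234, -0.0463, 0.1946]
ee_rot: [2.475, 1.934, -0.001]
force: [-0.2, -0.1, 0.4]
width: 0.002
gripper_force: 0.0
```

```bash
python3 go.py 0 -144 34
```

```text
t 9.7 tool mm to go [  3.2  -0.3 160.6] units [ 0.13 -0.01  6.43] yaw err deg -0.1 z [-0.    -0.001 -1.   ] F [-0.2 -0.1  0.4] w 0.002 0.0 q [-0.5   0.3   0.63  1.85 -0.2   1.05 -0.04]
```

>>> carry_out(commands=[[0,0,0,0.8,0,0,0],[0,0,0,0.8,0,0,0],[0,0,0,0.8,0,0,0],[0,0,0,0.8,0,0,0],[0,0,0,0.8,0,0,0],[0,0,0,0.8,0,0,0],[0,0,0,0.8,0,0,0],[0,0,0,0.8,0,0,0]])

```text
clock: 10.5
position: [0.5231, -0.0439, 0.034]
ee_rot: [-2.471, -1.939, -0.001]
force: [0.6, 1.0, 0.3]
width: 0.004
gripper_force: 0.0
```

>>> carry_out(commands=[[0,0.4,0,0,0,0,0],[0,0.3,0,0,0,0,0],[0,0,0,0,0,0,0]])

```text
clock: 10.8
position: [0.5284, -0.0259, 0.0356]
ee_rot: [2.471, 1.94, 0.003]
force: [-0.1, -0.4, 1.5]
width: 0.007
gripper_force: 0.0
```

```bash
python3 go.py 0 -53.5 34; python3 look.py b
```

```text
t 10.8 tool mm to go [72.6  0.   1.7] units [2.9  0.   0.07] yaw err deg 0.19 z [ 0.001  0.001 -1.   ] F [-0.1 -0.4  1.5] w 0.007 0.0 q [-0.42  0.52  0.51  2.01 -0.38  0.71  0.09]
block 0
plate 0
head 0
tip 71 rect [  0.2 136.5] [49.3  6.7] 0.1 pct [[-23.0, 134.2], [23.8, 139.9]]
```

The fingers are just behind the head. Push gently.

>>> carry_out(commands=[[0,0.2,0,0,0,0,0],[0,0.2,0,0,0,0,0],[0,0.2,0,0,0,0,0],[0,0.2,0,0,0,0,0],[0,0.2,0,0,0,0,0],[0,0.2,0,0,0,0,0],[0,0.2,0,0,0,0,0],[0,0,0,0,0,0,0]])

```text
clock: 11.7
position: [0.5358, 0.0067, 0.0346]
ee_rot: [-2.472, -1.938, -0.0]
force: [-0.3, -1.2, 0.3]
width: 0.005
gripper_force: 0.0
```

>>> carry_out(commands=[[0,0.2,0,0,0,0,0],[0,0.2,0,0,0,0,0],[0,0.2,0,0,0,0,0],[0,0.2,0,0,0,0,0],[0,0.15,0,0,0,0,0],[0,0,0,0,0,0,0]])

```text
clock: 12.3
position: [0.5415, 0.0296, 0.0346]
ee_rot: [-2.472, -1.938, -0.0]
force: [0.3, -0.3, -0.5]
width: 0.004
gripper_force: 0.0
```

```bash
python3 go.py 0 -53.5 34
```

```text
t 12.3 tool mm to go [15.6  0.4  0.6] units [0.62 0.02 0.02] yaw err deg 0.09 z [ 0.  0. -1.] F [ 0.3 -0.3 -0.5] w 0.004 0.0 q [-0.52  0.54  0.52  1.98 -0.39  0.72 -0.01]
```

>>> carry_out(commands=[[0,0.15,0,0,0,0,0],[0,0.15,0,0,0,0,0],[0,0.12,0,0,0,0,0],[0,0.08,0,0,0,0,0],[0,0.08,0,0,0,0,0],[0,0,0,0,0,0,0]])

```text
clock: 12.9
position: [0.5449, 0.0432, 0.0347]
ee_rot: [-2.473, -1.937, -0.0]
force: [-0.0, 0.5, -0.3]
width: 0.01
gripper_force: 0.0
```

```bash
python3 go.py 0 -53.5 34
```

```text
t 12.9 tool mm to go [1.6 0.4 0.7] units [0.06 0.02 0.03] yaw err deg 0.05 z [-0.  0. -1.] F [-0.   0.5 -0.3] w 0.01 0.0 q [-0.55  0.54  0.52  1.97 -0.39  0.73 -0.03]
```

>>> carry_out(commands=[[0,0.05,0,0,0,0,0],[0,0.05,0,0,0,0,0],[0,0,0,0,0,0,0]])

```text
clock: 13.2
position: [0.5455, 0.0455, 0.0347]
ee_rot: [-2.473, -1.937, -0.0]
force: [-0.4, 0.8, 0.6]
width: 0.006
gripper_force: 0.0
```

>>> carry_out(commands=[[0,0.05,0,0,0,0,0],[0,0,0,0,0,0,0]])

```text
clock: 13.4
position: [0.5458, 0.0467, 0.0347]
ee_rot: [-2.473, -1.937, -0.0]
force: [-1.0, 0.2, 1.1]
width: 0.005
gripper_force: 0.0
```

```bash
python3 go.py 0 -53.5 34
```

```text
t 13.4 tool mm to go [-2.   0.4  0.7] units [-0.08  0.01  0.03] yaw err deg 0.04 z [ 0.  0. -1.] F [-1.   0.2  1.1] w 0.005 0.0 q [-0.55  0.54  0.52  1.97 -0.39  0.73 -0.04]
```

>>> carry_out(commands=[[0,0.05,0,0,0,0,0],[0,0,0,0,0,0,0]])

```text
clock: 13.6
position: [0.5461, 0.048, 0.0347]
ee_rot: [-2.473, -1.937, -0.0]
force: [0.4, -0.1, -0.4]
width: 0.004
gripper_force: 0.0
```

>>> carry_out(commands=[[0,0.05,0,0,0,0,0],[0,0,0,0,0,0,0]])

```text
clock: 13.8
position: [0.5464, 0.0492, 0.0347]
ee_rot: [-2.473, -1.937, -0.0]
force: [0.2, 0.5, 0.8]
width: 0.01
gripper_force: 0.0
```

```bash
python3 go.py 0 -53.5 34; python3 look.py c >/dev/null; python3 - <<'E'
import cv2
b=cv2.imread("pics/cs.png")[180:384,20:300];cv2.imwrite("pics/c2.png",cv2.resize(b,None,fx=2.5,fy=2.5,interpolation=2))
E
```

```text
t 13.8 tool mm to go [-4.5  0.4  0.7] units [-0.18  0.01  0.03] yaw err deg 0.04 z [ 0.  0. -1.] F [0.2 0.5 0.8] w 0.01 0.0 q [-0.56  0.54  0.52  1.96 -0.39  0.73 -0.05]
```

View pics/c2.png

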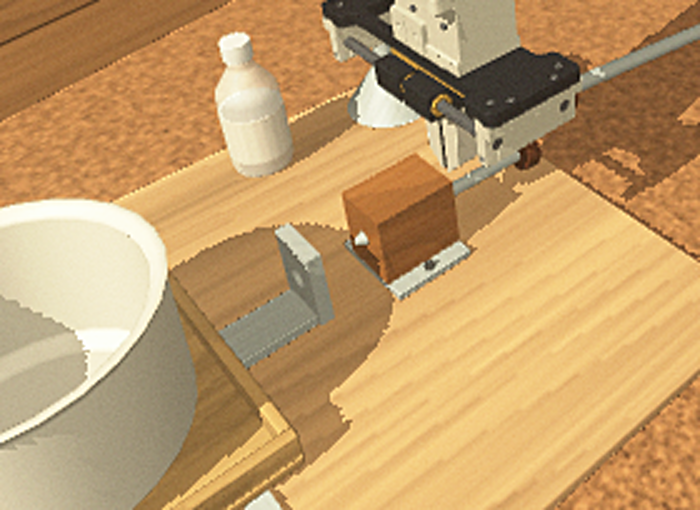

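The side view shows the bolt still in its start position with its head at crop (528,155). The fingers are apparently next to the shaft and not behind the head, so I'll check this against the calibration.

```bash
python3 - <<'E'
from h import *
from go import tgt
E
sed -i 's/^rep(/if __name__=="__main__": rep(/' go.py
python3 - <<'E'
from h import *
from go import tgt
d=pickle.load(open("cs.pkl","rb"));c=lambda X:((proj(d,X)-[20,180])*2.5+.0).round(0)
for n,X in dict(tcp=(.5464,.0492,.0347),tcp_up=(.5464,.0492,.0947)).items(): print(n,c(X))
for y in(-117,-100,-49,-30,40):print("axis",y,c(tgt(0,y,45)))
print("block corners",c(tgt(-22,-30,72)),c(tgt(22,-30,72)),c(tgt(-22,30,72)),"plate top near",c(tgt(-20,70,73)))
P=cloud(d)
v,u=180+62,20+int(528/2.5);print("head pts side",P[v-3:v+4,u-3:u+4].reshape(-1,3)[::6].round(3).tolist())
for (a,b) in((440,130),(455,150),(448,160),(490,140),(480,175)):
    print((a,b),P[180+int(b/2.5),20+int(a/2.5)].round(3))
t=pickle.load(open("c.pkl","rb"))
cv2.imwrite("pics/c3.png",cv2.resize(t["pixels"][150:290,90:290,::-1],None,fx=4,fy=4,interpolation=2))
print("top: tcp px",((proj(t,(.5464,.0492,.0347))-[90,150])*4).round(),"head",((proj(t,tgt(0,-107,45))-[90,150])*4).round())
E
```

```text
tcp [460. 195.]
tcp_up [452. 129.]
axis -117 [530. 143.]
axis -100 [512. 153.]
axis -49 [458. 184.]
axis -30 [437. 197.]
axis 40 [351. 247.]
block corners [452. 182.] [415. 153.] [377. 225.] plate top near [319. 255.]
head pts side [[0.464, 0.078, 0.132], [0.522, -0.012, 0.047], [0.521, -0.008, 0.047], [0.521, -0.005, 0.047], [0.523, -0.003, 0.045], [0.524, -0.002, 0.043], [0.526, -0.002, 0.04], [0.53, -0.003, 0.036], [0.522, -0.011, 0.033]]
(440, 130) [0.55  0.057 0.097]
(455, 150) [0.533 0.063 0.092]
(448, 160) [0.543 0.061 0.077]
(490, 140) [0.465 0.105 0.155]
(480, 175) [0.539 0.033 0.046]
top: tcp px [327. 243.] head [417. 266.]Traceback (most recent call last):
  File "<stdin>", line 2, in <module>
  File "go.py", line 11, in <module>
    rep(*map(float,sys.argv[1:]))
    ~~~^^^^^^^^^^^^^^^^^^^^^^^^^^
  File "go.py", line 9, in rep
    d=M.T@(tgt(*goal)-s["position"]);a=np.radians(-13.9)
           ~~~^^^^^^^
TypeError: tgt() missing 3 required positional arguments: 'cx', 'cy', and 'z'
```

View pics/c3.png

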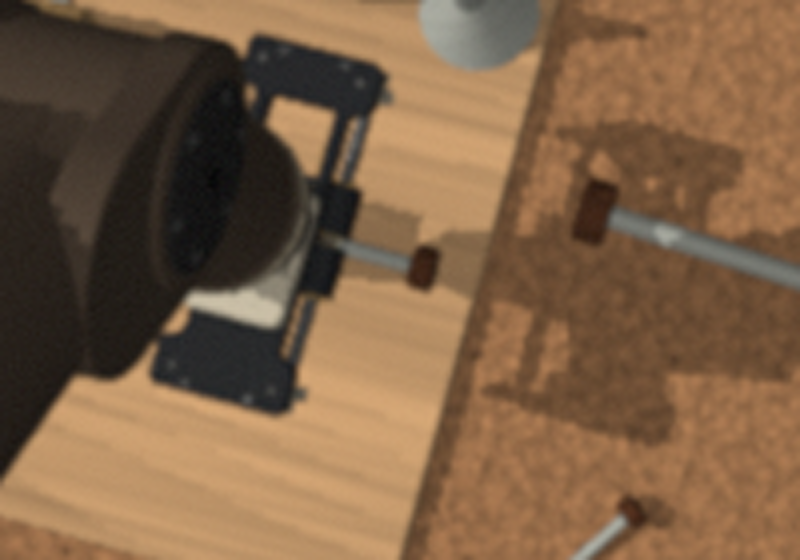

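```bash
python3 - <<'E'
from h import *
from go import tgt
d=pickle.load(open("cs.pkl","rb"));P=cloud(d)
a=np.radians(-13.9);A=np.array([[np.cos(a),-np.sin(a)],[np.sin(a),np.cos(a)]])
C=np.dstack([(P[:,:,:2]-[.5585,.0966])@A,P[:,:,2]])*1e3
for v in range(228,260,2): print(v,[tuple(int(q) for q in C[v,u]) for u in range(190,212,3)])
b=d["pixels"][215:275,170:250,::-1];b=cv2.resize(b,None,fx=9,fy=9,interpolation=2)
cv2.imwrite("pics/c4.png",b)
E
```

```text
228 [(17, -39, 98), (-30, -16, 136), (-1, -39, 108), (-11, -39, 113), (-51, -19, 144), (-58, -20, 148), (-60, -23, 147), (-83, -13, 164)]
230 [(114, -96, 12), (7, -38, 99), (0, -39, 103), (-10, -39, 109), (-19, -39, 113), (-59, -19, 145), (-64, -20, 147), (-83, -13, 161)]
232 [(109, -92, 12), (7, -38, 95), (1, -40, 97), (-11, -38, 105), (-18, -39, 108), (-19, -44, 106), (-65, -19, 144), (-82, -13, 156)]
234 [(103, -88, 12), (9, -38, 90), (1, -40, 93), (-9, -39, 99), (-18, -39, 104), (-18, -45, 101), (-17, -51, 97), (-82, -13, 153)]
236 [(99, -85, 11), (11, -39, 84), (3, -40, 87), (-8, -39, 95), (-18, -39, 100), (-19, -44, 98), (-17, -51, 93), (-81, -13, 149)]
238 [(93, -81, 11), (10, -38, 80), (2, -39, 85), (-8, -38, 91), (-19, -37, 97), (-17, -45, 92), (-18, -50, 90), (-81, -13, 145)]
240 [(86, -76, 12), (12, -39, 74), (1, -38, 81), (-8, -38, 86), (-17, -38, 91), (-18, -43, 89), (-17, -50, 84), (-80, -13, 141)]
242 [(81, -72, 12), (77, -77, 11), (3, -39, 75), (-6, -39, 81), (-14, -39, 85), (-16, -44, 83), (-17, -50, 80), (-81, -12, 138)]
244 [(75, -68, 13), (72, -73, 11), (4, -39, 7
[... 265 characters left out ...]
65), (48, -78, 12), (44, -82, 12), (39, -86, 12), (0, -66, 47)]
250 [(-2, -21, 71), (-7, -24, 72), (-11, -28, 72), (48, -71, 11), (45, -75, 11), (4, -56, 46), (0, -60, 46), (-3, -63, 47)]
252 [(-7, -18, 71), (-10, -21, 71), (-14, -25, 72), (-18, -28, 72), (2, -48, 47), (-1, -52, 47), (-2, -57, 45), (-5, -62, 44)]
254 [(-12, -14, 72), (-15, -18, 72), (-19, -22, 72), (-20, -27, 70), (-1, -44, 47), (-3, -50, 45), (-3, -56, 41), (21, -80, 12)]
256 [(-16, -11, 72), (-20, -14, 73), (-20, -20, 69), (-21, -26, 66), (-3, -43, 44), (-2, -50, 40), (20, -72, 12), (16, -76, 12)]
258 [(-19, -9, 71), (-20, -14, 68), (-20, -20, 65), (-21, -25, 62), (24, -60, 12), (21, -65, 11), (16, -69, 12), (13, -73, 11)]
```

View pics/c4.png

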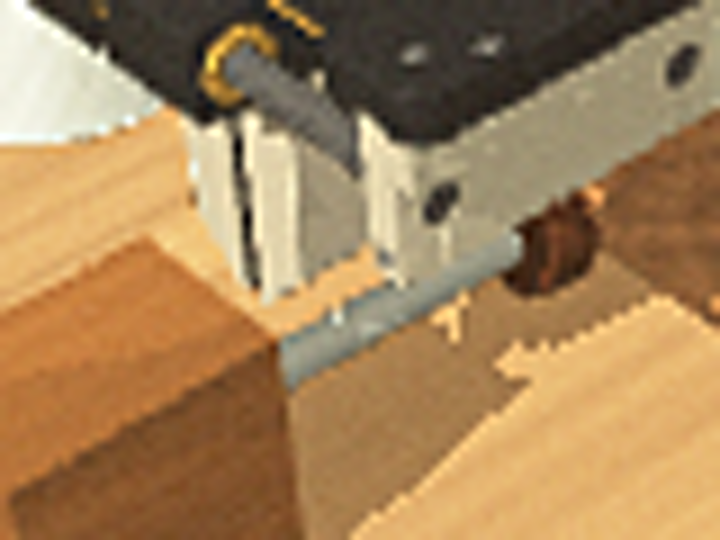

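The depth data show the cause. The fingertips really end at about z = 64 mm while the reported TCP is 35 mm, so the reported height is about 29 mm too low. The shut fingers passed over the head (top at 59 mm) without contact. The plate was still gripped near its top edge. In x and y the fingers are where reported. I'll go back behind the head at a safe height, then measure the tip before lowering.

>>> carry_out(commands=[[0,0,0,-0.6,0,0,0],[0,-0.4,0,-0.4,0,0,0],[0,-0.8,0,0,0,0,0],[0,-0.8,0,0,0,0,0],[0,-0.8,0,0,0,0,0],[0,-0.8,0,0,0,0,0],[0,-0.4,0,0.7,0,0,0],[0,0,0,0.3,0,0,0]])

```text
clock: 14.7
position: [0.5214, -0.0505, 0.0343]
ee_rot: [2.476, 1.933, -0.001]
force: [0.1, -0.2, 0.2]
width: 0.006
gripper_force: 0.0
```

```bash
cat > tip.py <<'E'
import sys
from h import *
from cell import arm
n=sys.argv[1];d=arm.get_image("side");pickle.dump(d,open(n+".pkl","wb"));P=cloud(d)
a=np.radians(-13.9);A=np.array([[np.cos(a),-np.sin(a)],[np.sin(a),np.cos(a)]])
C=np.dstack([(P[:,:,:2]-[.5585,.0966])@A,P[:,:,2]])*1e3
s=arm.observe();p=(s["position"][:2]-[.5585,.0966])@A*1e3;z=s["position"][2]*1e3
print("t",s["clock"],"reported",p.round(1),z.round(1),"F",s["force"].round(1))
m=(abs(C[...,0]-p[0])<23)&(abs(C[...,1]-p[1])<14)&(C[...,2]>16)&(C[...,2]<z+50)
Q=C[m];Q=Q[np.argsort(Q[:,2])]
print("finger pts",len(Q),Q[:12].round(0).tolist(), "y pct",np.percentile(Q[:,1],[2,98]).round(1) if len(Q) else "")
m=(abs(C[...,0])<16)&(C[...,1]>-128)&(C[...,1]<p[1]+60)&(C[...,2]>32)&(C[...,2]<61)&(C[...,1]>p[1]+8)
if m.sum():print("head/bolt y pct",np.percentile(C[m][:,1],[2,50,98]).round(1))
E
python3 tip.py t1
```

```text
t 14.75 reported [  -1.3 -150.4] 33.4 F [-0.8  0.  -1.3]
finger pts 87 [[3.0, -142.0, 66.0], [-2.0, -143.0, 66.0], [1.0, -143.0, 66.0], [6.0, -142.0, 67.0], [-7.0, -149.0, 67.0], [3.0, -142.0, 68.0], [-2.0, -142.0, 68.0], [-6.0, -141.0, 69.0], [0.0, -142.0, 70.0], [5.0, -142.0, 70.0], [9.0, -142.0, 70.0], [2.0, -144.0, 71.0]] y pct [-160.4 -140.3]
head/bolt y pct [-116.8 -104.8  -92.3]
```

The tip is confirmed at 65–66 mm when 34 is reported. Lower by 30 mm in two steps and check.

>>> carry_out(commands=[[0,0,0.05,0.4,0,0,0],[0,0,0,0.4,0,0,0],[0,0,0,0.3,0,0,0],[0,0,0,0,0,0,0]])

```text
clock: 15.15
position: [0.5229, -0.0479, 0.006]
ee_rot: [-2.472, -1.937, 0.002]
force: [-0.0, -0.4, 0.1]
width: 0.005
gripper_force: 0.0
```

```bash
python3 tip.py t2
```

```text
t 15.2 reported [   0.5 -149. ] 6.6 F [ 0.2  0.2 -0.3]
finger pts 91 [[-4.0, -139.0, 37.0], [5.0, -139.0, 38.0], [-1.0, -140.0, 38.0], [3.0, -140.0, 38.0], [7.0, -138.0, 39.0], [-4.0, -140.0, 40.0], [4.0, -139.0, 40.0], [3.0, -141.0, 40.0], [11.0, -140.0, 41.0], [-7.0, -139.0, 42.0], [-3.0, -138.0, 42.0], [-0.0, -140.0, 42.0]] y pct [-157.6 -137.4]
head/bolt y pct [-116.1 -104.7  -90.6]
```

>>> carry_out(commands=[[0,0,0,0.2,0,0,0],[0,0.3,0,0,0,0,0],[0,0.3,0,0,0,0,0],[0,0.2,0,0,0,0,0],[0,0.2,0,0,0,0,0],[0,0.2,0,0,0,0,0],[0,0.2,0,0,0,0,0],[0,0,0,0,0,0,0]])

```text
clock: 16.0
position: [0.5322, -0.0136, 0.0022]
ee_rot: [-2.472, -1.938, -0.001]
force: [0.4, 0.0, 0.7]
width: 0.007
gripper_force: 0.0
```

```bash
python3 tip.py t3
```

```text
t 16.05 reported [   0.9 -113.6] 2.2 F [-0.2 -0.2  0.1]
finger pts 43 [[-11.0, -103.0, 42.0], [-12.0, -100.0, 42.0], [-14.0, -103.0, 44.0], [-15.0, -122.0, 45.0], [-11.0, -101.0, 46.0], [-12.0, -102.0, 46.0], [-15.0, -117.0, 46.0], [-16.0, -113.0, 46.0], [-15.0, -107.0, 47.0], [-16.0, -104.0, 47.0], [-16.0, -108.0, 47.0], [-15.0, -102.0, 47.0]] y pct [-123.5  -99.8]
head/bolt y pct [-104.3  -89.4  -55.8]
```

The head is now moving with the fingers. Keep pushing.

>>> carry_out(commands=[[0,0.25,-0.03,0,0,0,0],[0,0.25,0,0,0,0,0],[0,0.25,0,0,0,0,0],[0,0.25,0,0,0,0,0],[0,0.2,0,0,0,0,0],[0,0.2,0,0,0,0,0],[0,0.2,0,0,0,0,0],[0,0,0,0,0,0,0]])

```text
clock: 16.85
position: [0.541, 0.0256, 0.0021]
ee_rot: [-2.472, -1.938, -0.0]
force: [-0.2, -0.5, 0.1]
width: 0.006
gripper_force: 0.0
```

```bash
python3 tip.py t4; python3 - <<'E'
from h import *
d=pickle.load(open("t4.pkl","rb"));cv2.imwrite("pics/t4.png",cv2.resize(d["pixels"][190:330,90:270,::-1],None,fx=4,fy=4,interpolation=2))
E
```

```text
t 16.9 reported [  0.1 -73.8] 2.1 F [ 0.2 -0.2  0.7]
finger pts 45 [[-10.0, -60.0, 37.0], [-12.0, -61.0, 39.0], [-12.0, -61.0, 42.0], [-13.0, -63.0, 43.0], [-12.0, -62.0, 44.0], [-15.0, -75.0, 44.0], [-16.0, -63.0, 45.0], [-16.0, -70.0, 46.0], [-16.0, -82.0, 46.0], [-16.0, -85.0, 46.0], [-10.0, -63.0, 47.0], [-16.0, -72.0, 47.0]] y pct [-85.2 -60.6]
head/bolt y pct [-64.1 -53.7 -43.7]
```

View pics/t4.png

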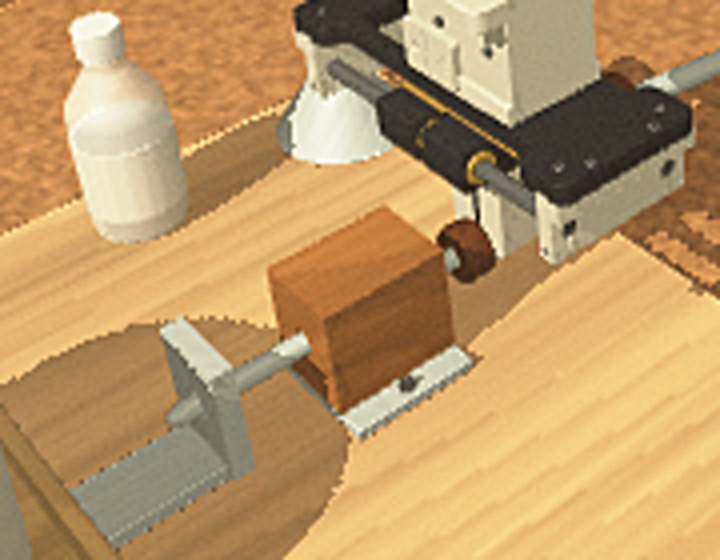

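The bolt is through the eye plate, with the tip at crop (175,410) and the head at (467,250), about 20 mm from the block. Now the last 20 mm, slowing down.

>>> carry_out(commands=[[0,0.2,0,0,0,0,0],[0,0.2,0,0,0,0,0],[0,0.16,0,0,0,0,0],[0,0.08,0,0,0,0,0],[0,0.06,0,0,0,0,0],[0,0,0,0,0,0,0]])

```text
clock: 17.5
position: [0.545, 0.0418, 0.0021]
ee_rot: [-2.473, -1.937, -0.0]
force: [0.1, -0.1, -0.7]
width: 0.005
gripper_force: 0.0
```

>>> carry_out(commands=[[0,0.05,0,0,0,0,0],[0,0,0,0,0,0,0]])

```text
clock: 17.7
position: [0.5453, 0.0428, 0.0022]
ee_rot: [-2.473, -1.937, 0.0]
force: [0.4, 0.0, 0.0]
width: 0.007
gripper_force: 0.0
```

```bash
python3 tip.py t5
```

```text
t 17.75 reported [  0.1 -55.4] 2.2 F [-0.2  0.1 -0.5]
finger pts 41 [[-12.0, -43.0, 41.0], [-13.0, -45.0, 43.0], [-12.0, -44.0, 43.0], [-13.0, -45.0, 45.0], [-16.0, -59.0, 45.0], [-16.0, -47.0, 46.0], [-16.0, -54.0, 46.0], [-15.0, -57.0, 46.0], [-16.0, -50.0, 46.0], [-13.0, -43.0, 47.0], [-16.0, -61.0, 47.0], [-16.0, -64.0, 47.0]] y pct [-63.1 -42.5]
head/bolt y pct [-46.3 -43.4 -36.3]
```

>>> carry_out(commands=[[0,0.05,0,0,0,0,0],[0,0,0,0,0,0,0]])

```text
clock: 17.95
position: [0.5455, 0.0435, 0.0021]
ee_rot: [2.474, 1.936, -0.001]
force: [-1.0, -2.2, -0.3]
width: 0.004
gripper_force: 1.1
```

>>> carry_out(commands=[[0,0.05,0,0,0,0,0],[0,0,0,0,0,0,0]])

```text
clock: 18.15
position: [0.5455, 0.0436, 0.002]
ee_rot: [2.474, 1.935, -0.002]
force: [-1.3, -6.3, -1.0]
width: 0.005
gripper_force: 2.9
```

The force is rising and the position has stalled, so the head is on the block. One more firm nudge, then back off, lift and check.

>>> carry_out(commands=[[0,0.05,0,0,0,0,0],[0,0,0,0,0,0,0],[0,-0.3,0,0,0,0,0],[0,-0.6,0,0,0,0,0],[0,-0.8,0,-0.6,0,0,0],[0,-0.8,0,-1,0,0,0],[0,-1,0,-1,0,0,0],[0,-1,0,-1,0,0,0]])

```text
clock: 18.95
position: [0.5184, -0.0653, 0.0942]
ee_rot: [2.474, 1.935, 0.001]
force: [-0.1, 0.5, 0.4]
width: 0.003
gripper_force: 0.0
```

>>> carry_out(commands=[[0,-0.3,-1,-0.8,0,0,0],[0,0,-1,-0.8,0,0,0],[0,0,-1,0,0,0,0],[0,0,-1,0,0,0,0],[0,0,-1,0,0,0,0],[0,0,0,0,0,0,0],[0,0,0,0,0,0,0]])

```text
clock: 19.65
position: [0.396, -0.0408, 0.133]
ee_rot: [-2.474, -1.936, -0.003]
force: [0.6, -0.2, 0.0]
width: 0.003
gripper_force: 0.0
```

```bash
python3 look.py f; python3 - <<'E'
import cv2
a=cv2.imread("pics/f.png")[100:250,60:260];b=cv2.imread("pics/fs.png")[170:330,60:270]
a=cv2.resize(a,(400,300),interpolation=2);b=cv2.resize(b,(394,300),interpolation=2)
cv2.imwrite("pics/f2.png",cv2.hconcat([a,b]))
E
```

```text
block 500 rect [-0.2 -0.4] [44.  61.4] 0.7 pct [[-20.7, -29.1], [20.7, 28.1]]
plate 92 rect [-0.6 74.7] [39.9 12.3] 0.2 pct [[-19.4, 69.3], [17.8, 80.5]]
head 72 rect [ -0.5 -38.9] [26.9 10.9] 1.9 pct [[-13.1, -44.1], [11.7, -33.4]]
tip 95 rect [ -6.6 122. ] [52.4 45.6] 65.1 pct [[-22.6, 92.4], [21.9, 139.4]]
```

View pics/f2.png

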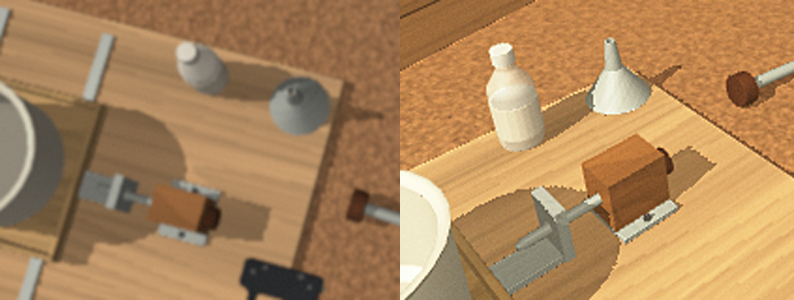

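The left crop shows the head at (212,215) flush with the block, rear face at y of about -44 mm, which means fully home. The right crop shows the bolt through the plate, tip at (522,245), with the bottle and funnel undisturbed and the arm clear. Handing in.

```bash
python3 -c "
from cell import arm
print(arm.sign_off())"
```

```text
the job is handed in; nothing more can be done
None
```

The job is handed in (no verdict came back): the tray's eye plate is lined up to about 0.7 mm, the bolt is through its hole with the head home against the guide block, and the arm is clear of everything.

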